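Clamp a pine batten with a sunken knob

ROBOT

A 7-joint arm with a two-finger parallel gripper is mounted at the origin on the work surface. World frame = base frame: x ahead of the robot, y to its left, z up, the work surface at z = 0. Lengths are in m, angles in rad, forces in N, time in s.
With the tool pointing down it reaches from about 0.4 to 0.85 m from the base axis. Payload 10.4 kg.
Tool frame: the origin (TCP) lies midway between the tips of the shut fingers; the grasp point (between the pads) lies 19 mm behind it (manip.pinch_z is the distance from the TCP to the grasp point, in m); y points along the fingers, x is the direction in which the jaws open and shut, and the axes are right-handed (so a half turn about y gives the same grasp; the last joint's range is limited). The gripper opens to 85 mm and grips with 20 to 120 N. Pads are 22 mm wide; open, the fingers measure 114 mm over their backs; the gripper's body (76 mm by 85 mm) begins 54 mm behind the grasp point. The pads swing forward as they close: fully open they stand 13 mm farther back than shut.
Start: joints at [1.143, 0.332, -0.065, 1.46, 0.022, 1.35, -0.088], TCP at [0.246, -0.575, 0.231] pointing down, gripper open.
Joint ranges: [-2.6, 2.6], [-0.5, 2.12], [-1.47, 1.34], [0.16, 2.42], [-1.27, 4.41], [0.06, 2.06], [-2.6, 2.6]. Speed limits (rad/s): [2.22, 2.22, 2.79, 2.79, 3.14, 3.14, 3.14].

INTERFACE

Orientations are given as a unit quaternion [x, y, z, w].
In Python, from workcell import manip gives the robot as it stands.
- The arm moves only by the shell command python3 -m pendant 'ROWS' [OPENING] [FORCE]. ROWS is a JSON object of lists of equal length, an entry for each row: "offset": the shift along the tool's x, y, z scaled (see below), a list of three; "turn": the turn, a rotation vector about the tool's x, y, z scaled (see below), a list of three. A call has 1 to 12 rows; each row is the pose to reach, as a shift and turn from the pose measured when the call began, along the tool's axes at that moment; what a row does not reach only later rows make up. The controller multiplies each number of a shift by 200 mm and each number of a turn by 45 degrees. A row lasts 1/8 s, in which the tool goes at most 62.5 mm and 10.7 degrees, less where a joint would pass 70% of its speed; a pose out of reach is approached as far as the arm can. A call with a number of a shift or a turn outside -1 to 1 is refused whole. A call with a gripper value outside its range is refused whole. OPENING is the opening in per cent of the stroke, from 0 (shut) to 100 (fully open), set as the call begins (- or left out, the last holds). The fingers move at their own pace and stop on an object; FORCE is the grip in N (left out, the last holds). Time passes only in rows, so rows that repeat a pose let the fingers close. It gives the time, the measured TCP pose, the force and the opening at its end, in the units of the state.
- manip.get_obs(): the state, without advancing time (a new reading comes with each control period).
- manip.camera(name): name is "scene" or "top" or "wrist"; returns (picture, depth): 480x640x3 uint8, red, green, blue; 480x640 float32, m along the optical axis (not along the pixel's ray), 0 where there is no reading.
- manip.camera_model(name): a dict with "intrinsics" (3x3 intrinsics, pixels), "k1" (the pictures are not rectified: a ray, as slopes to the right and down, at radius r is drawn at 1 + k1 r^2 times it, then the intrinsics apply), "R" (3x3) and "t" (3): a world point X has camera coordinates R X + t; the wrist camera has in their place "tool_from_camera" (4x4, takes a point from camera to tool coordinates, whose origin is the TCP and whose axes are the tool frame's). Camera axes: x right, y down, z forward; pixel columns grow to the right and rows downward; lengths in m; the calibration is good to about 2 mm. A picture is of the moment at which its call begins: read the wrist's pose just before it. camera_model takes no time and is no camera call.
- manip.hand_in(): hands the job in, once; it reports no verdict.
The state is a dict: "clock": time; "joint_pos": joint angles; "joint_velocities": joint speeds; "tau": joint torques, N m; "position": TCP position; "ee_rot": TCP orientation; "ft_force": force on the tool from outside, world axes, zero at the start; "torque": the same for the moment, N m; "grip_width": opening from 0.0 (shut) to 1.0 (fully open).
Only numpy, scipy, OpenCV 4.12 (cv2) and the standard library are available. Lean on these libraries where they do the work, as an engineer would, in place of code of your own. Each camera call takes 0.05 s, during which the arm holds its last target. There are 200 camera calls.

TASK

Stand the pale pine batten on edge in the saw's clamp, between the jaw and the yellow fence and centred along the jaw, then turn the sunken black knob clockwise in its well, regripping as needed, until the jaw has pushed the batten home and you feel it grip firmly. Stop there: do not crush the wood or lean on the well, and leave the dark offcut and the other things on the bench alone.

Things in the scene. Friction and masses are not known exactly. Their poses are not given: they have to be found in the camera images.
- batten: the workpiece: pale pine batten, 140 mm long (its x) x 32 mm wide (y) x 55 mm tall (z), about 0.1 to 0.2 kg, standing on edge on the bench; origin at the centre of its underside. It must stand the same way up in the clamp, its length along the jaw
- dark_offcut: bystander: dark brown offcut, 120 x 34 x 50 mm, same place and attitude as the batten might have; to be left alone. Origin at the centre of its underside
- station: clamp, fixed to the bench: aluminium bed 220 mm (x) x 125 mm (y from -36 to 89 mm), top 12 mm above the bench; yellow nose 50 x 14 mm, 36 mm tall, at y -38 to -24 mm. z up. The jaw lies along x, closes to +y on a yellow fence 200 mm long, 22 mm thick, top 35 mm above the bench. The fence face lies along x between y = 39.5 and 46.5 mm: its setting differs each time and is not measured
- clamp_mid (a point): point on the bed's top where the middle of the batten's underside should go, at station (0, 21, 12) mm; axes as the station's. With the jaw open the batten has 6 to 14.5 mm of room in all across (y)
- jaw: dark steel clamp jaw, 80 mm long (x) x 10 mm thick x 23 mm tall above the bed; origin at the foot of its clamping face (the +y face). It is geared to the knob: 6 mm towards +y per radian of knob turn, and stands at station y = 0 when the knob reads 0; it is backed by a stiff spring (26 N per mm)
- well: yellow housing 96 x 96 x 48 mm tall round the knob, centre at station (0, -85) mm; in its top a round well 72 mm across (chamfered) and 35 mm deep, its floor 13 mm above the bench. Origin at the centre of the underside. It must not be loaded by the robot with more than 30 N
- knob_grip (a point): point on the knob's upright axis (well centre), 35 mm above the bench, turning with the knob. The knob is a black bar, 34 mm long (x of this point) x 14 mm wide (y: grip across this), from the well floor to 43 mm above the bench (5 mm below the rim); a white line marks its +x half
- knob (a joint): knob angle, rad; 0 = jaw open, grows clockwise seen from above, to 3.2; starts at 0 to 0.25; stays where left. Running free it resists with 0.20 N m; each newton of jaw force adds 0.006 N m. Pushing the loose batten takes 1 to 2 N; once it meets the fence the force climbs by some 14 N in 0.1 rad. Firm is 15 to 35 N (0.29 to 0.41 N m in all); over 50 N crushes the wood
- tape: bystander: yellow tape measure, about 70 x 75 x 32 mm; leave it where it is
- driver: bystander: red-handled screwdriver lying on the bench, about 200 mm long; leave it where it is
- glue: bystander: white glue bottle with orange cap, 56 mm across, 150 mm tall; leave it where it is
- cup: bystander: steel cup, 80 mm across, 90 mm tall; leave it where it is
Mind the look-alikes: they are no part of the job. There is more than one size of the batten; the one meant has the size given above.

How it is judged:
By the outcome, as a careful person would: the job done as asked, in the order asked, and still so for the second after the job is handed in, with the robot touching nothing.
It also fails if it takes over 72 s, if anything falls off the work surface, if the arm or the gripper's body presses on something with over 40 N, if the wrist force passes 120 N, or if a joint passes its speed limit or range.

## Working session

There is one attempt and no reset: what is moved stays moved. The work goes in short steps, Python scripts to look and compute and a shell command to move; the robot and the scene stay as the last step left them, time stands still between calls to the robot, and variables do not carry over. Pictures are saved under pics/ and viewed, about 8 in all and at most 12, crops included, and the job is handed in when it is done.

```bash
ls; mkdir -p pics; python3 - <<'E'
from workcell import manip
import cv2,numpy as np
o=manip.get_obs();print({k:np.round(v,3).tolist() for k,v in o.items()}, manip.pinch_z)
for n in("scene","top"):
    p,d=manip.camera(n);cv2.imwrite(f"pics/{n}0.png",p[...,::-1]);np.savez(f"pics/{n}0.npz",p=p,d=d)
    m=manip.camera_model(n);print(n,{k:np.round(v,4).tolist() for k,v in m.items()})
print(manip.camera_model("wrist"))
E
```

```text
pics
{'clock': 0.0, 'joint_pos': [1.143, 0.333, -0.065, 1.461, 0.022, 1.35, -0.089], 'joint_velocities': [-0.0, 0.002, 0.0, 0.001, -0.001, -0.001, 0.001], 'tau': [0.001, -62.545, 0.049, -39.159, 0.016, 0.01, -0.0], 'position': [0.246, -0.574, 0.231], 'ee_rot': [-0.59, 0.39, -0.389, 0.591], 'ft_force': [-0.029, -0.529, 0.006], 'torque': [-0.012, 0.015, -0.023], 'grip_width': 0.999} 0.0187
scene {'intrinsics': [[441.2665, 0.0, 316.2346], [0.0, 441.2665, 240.4085], [0.0, 0.0, 1.0]], 'k1': -0.0141, 'R': [[-0.5551, 0.8317, 0.0112], [0.6225, 0.4243, -0.6576], [-0.5516, -0.3581, -0.7533]], 't': [0.3053, -0.3211, 1.3591]}
top {'intrinsics': [[527.4273, 0.0, 316.9344], [0.0, 527.4273, 238.3301], [0.0, 0.0, 1.0]], 'k1': -0.1498, 'R': [[-0.0146, -0.9998, -0.0152], [-0.9982, 0.0154, -0.0579], [0.0581, 0.0143, -0.9982]], 't': [0.0286, 0.5518, 1.1713]}
{'intrinsics': array([[364.76005202,   0.        , 321.15575392],
       [  0.        , 364.76005202, 240.25174255],
       [  0.        ,   0.        ,   1.        ]]), 'k1': -0.07347604393918458, 'tool_from_camera': array([[ 9.99999910e-01, -2.37905585e-04, -3.50431759e-04,
        -9.65589582e-04],
       [ 2.66069770e-04, -2.90900885e-01,  9.56753158e-01,
        -1.42983483e-01],
       [-3.29557829e-04, -9.56753165e-01, -2.90900795e-01,
         7.53406382e-02],
       [ 0.00000000e+00,  0.00000000e+00,  0.00000000e+00,
         1.00000000e+00]])}
```

View pics/top0.png

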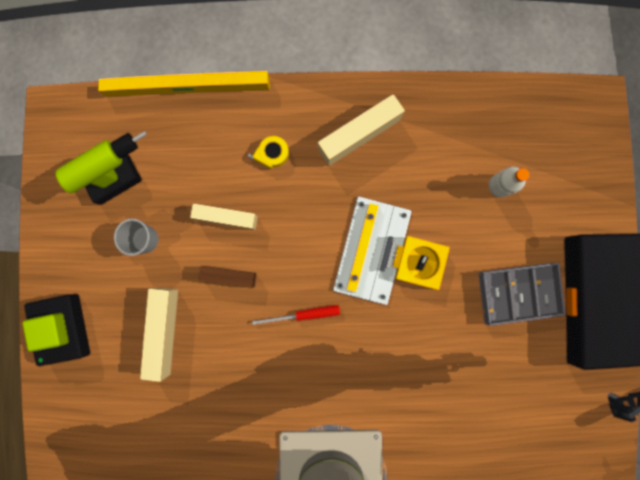

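View pics/scene0.png

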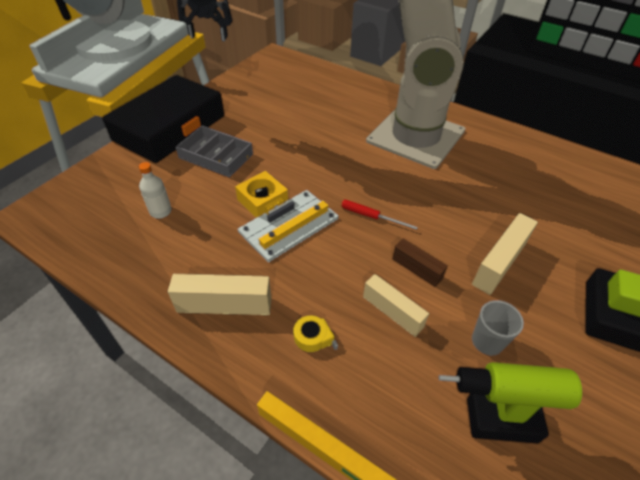

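```bash
cat > h.py <<'E'
import numpy as np,cv2
from workcell import manip
from scipy.spatial.transform import Rotation as Ro
def rays(m,uv):
    K=m["intrinsics"];D=np.array([m["k1"],0,0,0,0.])
    n=cv2.undistortPoints(np.float64(uv).reshape(-1,1,2),K,D)[:,0]
    return np.c_[n,np.ones(len(n))]
def onplane(m,uv,z):
    R=np.array(m["R"]);C=-R.T@m["t"];d=rays(m,uv)@R
    return C+d*((z-C[2])/d[:,2])[:,None]
def cam(name):
    o=manip.get_obs();p,d=manip.camera(name);m=dict(manip.camera_model(name))
    if name=="wrist":
        T=np.eye(4);T[:3,:3]=Ro.from_quat(o["ee_rot"]).as_matrix();T[:3,3]=o["position"]
        W=np.linalg.inv(T@m["tool_from_camera"]);m["R"],m["t"]=W[:3,:3],W[:3,3]
    return p,d,m
def cloud(m,d):
    v,u=np.mgrid[:480,:640];r=rays(m,np.c_[u.ravel(),v.ravel()])*d.reshape(-1,1)
    return ((r-m["t"])@np.array(m["R"])).reshape(480,640,3)
def rect(P):
    c,s,a=cv2.minAreaRect(np.float32(P[:,:2]*1000));return np.round(c,1),np.round(s,1),round(a,1)
E
python3 - <<'E'
from h import *
z=np.load("pics/top0.npz");p,d=z["p"],z["d"];m=manip.camera_model("top");X=cloud(m,d)
hsv=cv2.cvtColor(p,cv2.COLOR_RGB2HSV);H,S,V=[hsv[...,i].astype(int) for i in range(3)]
Z=X[...,2]
print("table z",np.median(Z[400:420,200:260]))
for uv in[(216,224),(129,361),(335,158),(250,362),(262,445),(210,395),(277,230),(262,423)]:print(uv,p[uv],hsv[uv],X[uv].round(4))
def comps(mask,name,z):
    n,L,st,c=cv2.connectedComponentsWithStats(mask.astype(np.uint8))
    for i in range(1,n):
        if st[i,4]>100:
            vs,us=np.nonzero(L==i);P=onplane(m,np.c_[us,vs],z);print(name,c[i].round(1),st[i,4],rect(P),"z",np.median(Z[L==i]).round(4))
pale=(S>40)&(S<130)&(V>190)&(H>15)&(H<32)
comps(pale,"pale",.055)
y=(H>18)&(H<32)&(S>180)&(V>150)
comps(y&(Z>.042)&(Z<.056),"well",.048);comps(y&(Z>.028)&(Z<.041),"fence",.035)
comps((S<40)&(V>120)&(Z>.004)&(Z<.02),"bed",.012)
cv2.imwrite("pics/crop1.png",cv2.resize(p[180:320,180:460,::-1],None,fx=2.8,fy=2.8,interpolation=2))
E
```

```text
table z 0.000548460012097612
(216, 224) [246 231 161] [ 25  88 246] [0.6022 0.2233 0.0557]
(129, 361) [246 229 160] [ 24  89 246] [ 0.7853 -0.0799  0.0775]
(335, 158) [245 227 159] [ 24  90 245] [0.3443 0.3666 0.0768]
(250, 362) [247 211   0] [ 26 255 247] [ 0.5236 -0.0791  0.0378]
(262, 445) [230 171   0] [ 22 255 230] [ 0.4939 -0.2613  0.046 ]
(210, 395) [228 232 226] [ 50   7 232] [ 0.6138 -0.1575  0.0141]
(277, 230) [96 56 30] [ 12 175  96] [0.4682 0.2116 0.0509]
(262, 423) [116 113 102] [ 24  31 116] [ 0.4948 -0.2129  0.0433]
pale [361.  126.2] 1881 (array([798.4, -82.6]), array([ 47.3, 202.7]), 32.4) z 0.0786
pale [222.8 215.2] 950 (array([604.3, 226.7]), array([143.5,  32.8]), 79.5) z 0.0552
pale [367.5 245.6] 138 (array([528. , -85.1]), array([ 24.5, 199.3]), 77.9) z 0.0144
pale [154.5 334.7] 1957 (array([341.5, 381.8]), array([ 49.7, 203.2]), 83.6) z 0.0784
pale [339.3 443.8] 1707 (array([106.8, -10.1]), array([214.9,  75.3]), 77.3) z 0.0128
well [183.3  80.6] 2058 (array([918.4, 326.8]), array([398. ,  31.3]), 89.9) z 0.05
well [422.3 262.2] 1058 (array([ 493.4, -210.9]), array([96.8, 96.7]), 73.9) z 0.0486
fence [271.5 151.6] 525 (array([750.6, 116.9]), array([68.2, 70.7]), 59.0) z 0.0322
fence [362.2 247. ] 654 (array([530.4, -79.9]), array([ 18.8, 195.4]), 74.2) z 0.0357
fence [398.3 256.5] 135 (array([ 508.4, -159.6]), array([14.5, 59.2]), 74.7) z 0.0367
bed [372.7 251. ] 3779 (array([ 523.6, -103.8]), array([125.3, 220.3]), 74.3) z 0.0128
```

View pics/crop1.png

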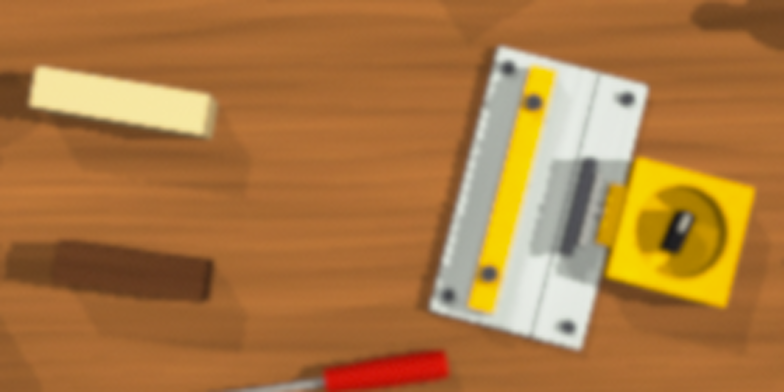

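```bash
cat >> h.py <<'E'
def tgt(yaw):  # tool x at yaw, tool y down
    x=np.array([np.cos(yaw),np.sin(yaw),0]);y=np.array([0,0,-1.]);return np.c_[x,y,np.cross(x,y)]
def plan(pos,yawdeg):
    o=manip.get_obs();R=Ro.from_quat(o["ee_rot"]).as_matrix()
    off=R.T@(np.array(pos)-o["position"])/.2
    rv=Ro.from_matrix(R.T@tgt(np.radians(yawdeg))).as_rotvec()/np.radians(45)
    print("offset",off.round(3).tolist(),"turn",rv.round(3).tolist())
def st():
    o=manip.get_obs();R=Ro.from_quat(o["ee_rot"]).as_matrix()
    print("t",round(o["clock"],2),"pos",np.round(np.array(o["position"])*1000,1),"yaw",np.degrees(np.arctan2(R[1,0],R[0,0])).round(2),"down",R[:,1].round(3),"j",np.round(o["joint_pos"],2),"F",np.round(o["ft_force"],2),"M",np.round(o["torque"],3),"w",round(float(o["grip_width"]),3))
E
python3 -c "
from h import *
st()
for y in (-10.5,169.5): plan([.604,.228,.231],y)"
```

```text
t 0.1 pos [ 246.  -574.2  230.6] yaw -66.8 down [-0.     0.001 -1.   ] j [ 1.14  0.33 -0.06  1.46  0.02  1.35 -0.09] F [-0.1   0.29  0.44] M [-0.064 -0.029  0.056] w 0.999
offset [-2.982, 0.002, 3.225] turn [-0.001, -1.251, -0.001]
offset [-2.982, 0.002, 3.225] turn [0.002, 2.749, -0.001]
```

```bash
for i in 1 2 ; do python3 -m pendant '{"offset":[[-0.3,0,0.33],[-0.6,0,0.65],[-0.9,0,0.98],[-0.9,0,0.98],[-0.9,0,0.98]],"turn":[[0,0,0],[0,0,0],[0,0,0],[0,0,0],[0,0,0]]}' 70 30; done; python3 -c "
from h import *
st();plan([.604,.228,.20],-10.5)"
```

```text
clock: 0.72
position: [0.357, -0.3278, 0.2309]
ee_rot: [-0.591, 0.388, -0.387, 0.592]
ft_force: [-0.8, -1.5, 1.4]
grip_width: 0.699
clock: 1.35
position: [0.466, -0.0813, 0.2312]
ee_rot: [-0.592, 0.387, -0.386, 0.593]
ft_force: [-0.2, -1.6, 1.0]
grip_width: 0.697
t 1.35 pos [466.  -81.3 231.2] yaw -66.24 down [ 0.     0.002 -1.   ] j [ 0.61  0.03 -0.54  1.82  0.01  1.3  -1.08] F [-0.18 -1.64  1.03] M [-0.067 -0.017 -0.027] w 0.697
offset [-1.137, 0.16, 1.255] turn [-0.002, -1.239, -0.002]
```

```bash
python3 - <<'E'
from h import *
p,d,m=cam("wrist");cv2.imwrite("pics/w1.png",p[...,::-1]);np.savez("pics/w1.npz",p=p,d=d,R=m["R"],t=m["t"])
E
```

```text
(no output)
```

View pics/w1.png

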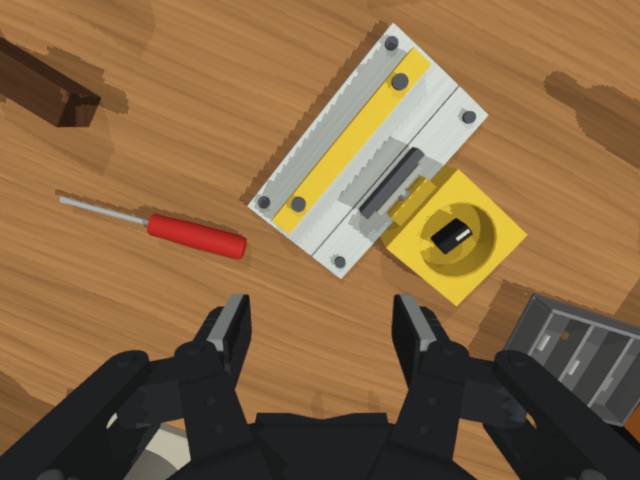

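The wrist view shows the whole station: the bed around (370,150), the fence from (290,215) to (415,70), the jaw at (392,184) and the knob at (452,236).

```bash
python3 - <<'E'
from h import *
z=np.load("pics/w1.npz");p,d=z["p"],z["d"];m=dict(manip.camera_model("wrist"));m["R"],m["t"]=z["R"],z["t"];X=cloud(m,d)
hsv=cv2.cvtColor(p,cv2.COLOR_RGB2HSV);H,S,V=[hsv[...,i].astype(int) for i in range(3)];Z=X[...,2]
reg=np.zeros((480,640),bool);reg[15:310,240:535]=1
O=np.array([.5164,-.1293]);yw=np.radians(-15.8)
def show(mask,name,z):
    n,L,s,c=cv2.connectedComponentsWithStats((mask&reg).astype(np.uint8))
    for i in range(1,n):
        if s[i,4]>80:
            vs,us=np.nonzero(L==i);P=onplane(m,np.c_[us,vs],z)[:,:2];r=rect(P)
            q=(P-O)@np.array([[np.cos(yw),-np.sin(yw)],[np.sin(yw),np.cos(yw)]])*1000
            print(name,c[i].round(),s[i,4],r,"z",np.median(Z[L==i]).round(4),"st x",np.percentile(q[:,0],[1,99]).round(1),"y",np.percentile(q[:,1],[1,99]).round(1))
y=(H>18)&(H<32)&(S>150)&(V>110)
bz=np.median(Z[60:90,440:450]);print("bed z",bz)
show(y&(Z>.042),"well",.048);show(y&(Z>.03)&(Z<.04),"fence",.035)
show((Z>.004)&(Z<.020)&(S<60),"bed",.012)
show((Z>.028)&(Z<.042)&(S<60)&(V<120),"jaw",.035)
show((Z>.036)&(Z<.047)&(V<70),"knob",.043)
show((Z>.036)&(Z<.047)&(S<60)&(V>150),"white",.043)
E
```

```text
bed z 0.011669774909894126
well [456. 237.] 5850 (array([ 495.2, -206.3]), array([99. , 97.1]), 74.2) z 0.0481 st x [-47.  48.] y [-128.4  -31.4]
fence [352. 139.] 4728 (array([532.1, -76.2]), array([ 21.4, 198.1]), 74.2) z 0.0353 st x [-96.1  98.2] y [45.1 65.7]
fence [414. 202.] 1037 (array([ 509.9, -155.2]), array([16.9, 95.7]), 74.4) z 0.0362 st x [-43.8  46. ] y [-34.6 -18.6]
fence [472. 252.] 442 (array([ 490.9, -225. ]), array([42. , 73.9]), 77.9) z 0.0353 st x [-35.9  36.9] y [-119.1  -80.2]
bed [369. 153.] 20629 (array([ 525.3, -100. ]), array([125.3, 220. ]), 74.2) z 0.0124 st x [-107.3  108.9] y [-30.5  92.2]
jaw [400.  81.] 160 (array([600.5, -95.3]), array([12.5, 13. ]), 50.2) z 0.0411 st x [65.1 77.9] y [49.3 61.4]
jaw [392. 183.] 1095 (array([ 516.6, -129. ]), array([13.3, 78.7]), 74.1) z 0.035 st x [-38.2  38.7] y [-6.1  6.8]
jaw [298. 204.] 105 (array([463.8, -56.3]), array([11.5, 12.3]), 23.7) z 0.0411 st x [-76.2 -64. ] y [50.  61.6]
jaw [448. 233.] 211 (array([ 497.3, -201.4]), array([ 8.5, 31.4]), 68.2) z 0.0355 st x [-14.3  16. ] y [-79.5 -69.1]
knob [452. 238.] 431 (array([ 495.5, -204.7]), array([15.7, 33.4]), 63.4) z 0.043 st x [-15.7  16.6] y [-87.9 -69.8]
```

```bash
python3 -m pendant '{"offset":[[-0.3,0.05,0.33],[-0.57,0.08,0.63],[-0.57,0.08,0.63]],"turn":[[0,0,0],[0,0,0],[0,0,0]]}' ; python3 -c "
from h import *
st();plan([.604,.228,.20],-10.5)"
```

```text
clock: 1.78
position: [0.5365, 0.0755, 0.2152]
ee_rot: [-0.591, 0.387, -0.386, 0.593]
ft_force: [0.5, -0.9, -0.3]
grip_width: 0.698
t 1.77 pos [536.5  75.5 215.2] yaw -66.26 down [-0.     0.003 -1.   ] j [ 0.37  0.22 -0.68  1.68  0.14  1.29 -1.49] F [ 0.48 -0.88 -0.33] M [-0.01  -0.03  -0.003] w 0.698
offset [-0.562, 0.078, 0.616] turn [-0.003, -1.239, -0.002]
```

```bash
python3 -m pendant '{"offset":[[-0.2,0.03,0.22],[-0.4,0.06,0.44],[-0.56,0.08,0.62],[-0.56,0.08,0.62],[-0.56,0.08,0.62],[-0.56,0.08,0.62]],"turn":[[0,-0.2,0],[0,-0.4,0],[0,-0.6,0],[0,-0.8,0],[0,-1,0],[0,-1,0]]}' 60; python3 - <<'E'
from h import *
st();plan([.604,.228,.12],-10.5)
p,d,m=cam("wrist");cv2.imwrite("pics/w2.png",p[...,::-1]);X=cloud(m,d);Z=X[...,2]
hsv=cv2.cvtColor(p,cv2.COLOR_RGB2HSV);H,S,V=[hsv[...,i].astype(int) for i in range(3)]
k=((Z>.048)&(Z<.062)&(H>15)&(H<32)&(V>150)&(S<150)).astype(np.uint8)
n,L,s,c=cv2.connectedComponentsWithStats(k)
for i in range(1,n):
    if s[i,4]>300:
        vs,us=np.nonzero(L==i);print(c[i],s[i],rect(onplane(m,np.c_[us,vs],.055)))
E
```

```text
clock: 2.52
position: [0.6054, 0.2265, 0.1987]
ee_rot: [-0.694, 0.132, -0.131, 0.695]
ft_force: [-1.1, -0.8, 0.0]
grip_width: 0.596
t 2.52 pos [605.4 226.5 198.7] yaw -21.41 down [-0.001  0.002 -1.   ] j [ 0.15  0.52 -0.82  1.41  0.38  1.37 -1.05] F [-1.12 -0.78  0.02] M [-0.025  0.019 -0.005] w 0.596
offset [-0.009, 0.394, 0.004] turn [-0.002, -0.242, -0.002]
[ 60.45396419 144.60997442] [  0 110  83  82 782] (array([408.6, 373.1]), array([46.3, 83.8]), 83.5)
[317.52732199 213.1886196 ] [ 281  130   72  171 6643] (array([605.6, 232.5]), array([140.2,  32. ]), 79.5)
```

View pics/w2.png

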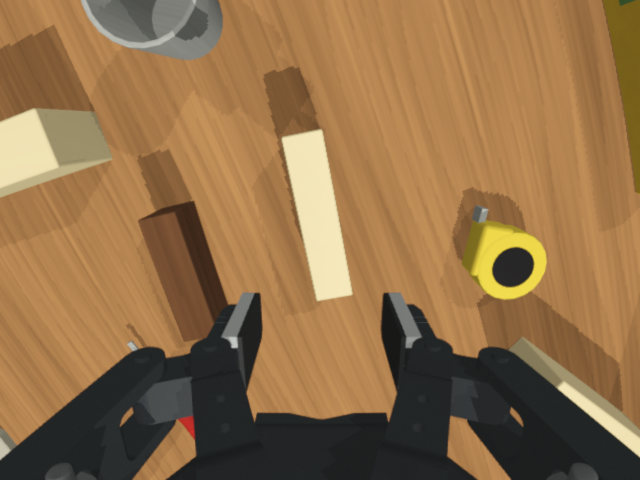

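The pale batten is at about (317,213) and its measured size, 140.2 x 32.0 mm, confirms it is the right one. The offcut is clear on the left. Next I descend and grasp it.

```bash
python3 -c "
from h import *
plan([.6056,.2325,.100],-10.5);plan([.6056,.2325,.026],-10.5)"
```

```text
offset [-0.009, 0.495, 0.027] turn [-0.002, -0.246, -0.002]
offset [-0.008, 0.865, 0.026] turn [-0.002, -0.246, -0.002]
```

```bash
python3 -m pendant '{"offset":[[-0.009,0.25,0.026],[-0.009,0.5,0.026],[-0.009,0.65,0.026],[-0.008,0.8,0.026],[-0.008,0.865,0.026],[-0.008,0.865,0.026],[-0.008,0.865,0.026]],"turn":[[0,-0.12,0],[0,-0.246,0],[0,-0.246,0],[0,-0.246,0],[0,-0.246,0],[0,-0.246,0],[0,-0.246,0]]}' 60
python3 -c "
from h import *
st()"
python3 -m pendant '{"offset":[[0,0,0],[0,0,0],[0,0,0],[0,0,0],[0,0,0],[0,0,0]],"turn":[[0,0,0],[0,0,0],[0,0,0],[0,0,0],[0,0,0],[0,0,0]]}' 20 40
python3 -c "
from h import *
st();plan([.6056,.2325,.14],-10.5);plan([.6056,.2325,.14],30);plan([.5272,-.1075,.16],74.2)"
```

```text
clock: 3.45
position: [0.6064, 0.2328, 0.0274]
ee_rot: [-0.703, 0.065, -0.065, 0.705]
ft_force: [0.4, -0.1, 0.7]
grip_width: 0.596
t 3.45 pos [606.4 232.8  27.4] yaw -10.52 down [ 0.001  0.003 -1.   ] j [ 0.12  0.7  -0.77  1.56  0.52  1.1  -0.96] F [ 0.43 -0.05  0.74] M [-0.007 -0.038 -0.045] w 0.596
clock: 4.2
position: [0.6071, 0.2331, 0.0288]
ee_rot: [-0.703, 0.064, -0.066, 0.705]
ft_force: [-1.4, -1.3, 7.1]
grip_width: 0.369
t 4.2 pos [607.1 233.1  28.8] yaw -10.54 down [ 0.003  0.003 -1.   ] j [ 0.12  0.7  -0.77  1.56  0.52  1.1  -0.96] F [-1.45 -1.28  7.05] M [-0.157  0.27   0.01 ] w 0.369
offset [-0.006, -0.556, -0.002] turn [-0.005, -0.001, 0.003]
offset [-0.006, -0.556, -0.002] turn [-0.004, -0.901, 0.004]
offset [-0.08, -0.663, -1.745] turn [-0.002, -1.883, 0.006]
```

```bash
python3 -m pendant '{"offset":[[0,-0.15,0],[0,-0.4,0],[0,-0.62,0],[0,-0.62,-0.2],[-0.02,-0.62,-0.45],[-0.04,-0.62,-0.7],[-0.04,-0.62,-0.87],[-0.04,-0.62,-0.87],[-0.04,-0.62,-0.87]],"turn":[[0,0,0],[0,0,0],[0,0,0],[0,-0.2,0],[0,-0.4,0],[0,-0.6,0],[0,-0.8,0],[0,-0.94,0],[0,-0.94,0]]}' 20 40
python3 -c "
from h import *
st();plan([.5238,-.1054,.15],74.2)"
```

```text
clock: 5.32
position: [0.567, 0.0627, 0.1524]
ee_rot: [-0.679, -0.194, 0.192, 0.681]
ft_force: [-1.0, -0.3, -1.3]
grip_width: 0.371
t 5.33 pos [567.   62.7 152.4] yaw 31.67 down [ 0.003  0.003 -1.   ] j [ 0.62  0.45 -1.01  1.67  0.4   1.24  0.07] F [-1.04 -0.25 -1.29] M [ 0.048  0.007 -0.015] w 0.371
offset [-0.625, 0.008, -0.602] turn [0.0, -0.945, 0.006]
```

```bash
python3 -m pendant '{"offset":[[-0.16,0,-0.15],[-0.32,0,-0.3],[-0.48,0,-0.46],[-0.625,0.01,-0.6],[-0.625,0.01,-0.6],[-0.625,0.01,-0.6],[-0.625,0.01,-0.6]],"turn":[[0,-0.2,0],[0,-0.4,0],[0,-0.6,0],[0,-0.8,0],[0,-0.945,0],[0,-0.945,0],[0,-0.945,0]]}' 20 40
python3 - <<'E'
from h import *
st();plan([.5238,-.1054,.06],74.2)
p,d,m=cam("wrist");cv2.imwrite("pics/w3.png",p[...,::-1]);np.savez("pics/w3.npz",p=p,d=d,R=m["R"],t=m["t"])
p,d,m=cam("top");cv2.imwrite("pics/t3.png",p[...,::-1])
E
```

```text
clock: 6.2
position: [0.5239, -0.1039, 0.1498]
ee_rot: [-0.564, -0.428, 0.424, 0.565]
ft_force: [0.1, -0.0, -2.0]
grip_width: 0.365
t 6.2 pos [ 523.9 -103.9  149.8] yaw 74.08 down [ 0.003  0.004 -1.   ] j [ 1.08  0.43 -1.17  1.76  0.42  1.23  1.09] F [ 0.11 -0.03 -2.04] M [-0.034 -0.075  0.011] w 0.365
offset [-0.009, 0.449, -0.001] turn [0.003, -0.003, 0.005]
```

View pics/w3.png

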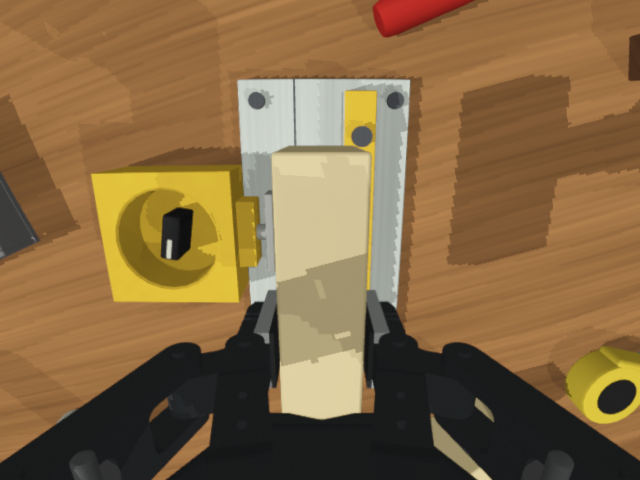

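Held batten sits over the slot (edges at columns 272–370), fence at x≈345–376, knob in its well at (177,233). Measuring the station again from here.

```bash
python3 - <<'E'
from h import *
z=np.load("pics/w3.npz");p,d=z["p"],z["d"];m=dict(manip.camera_model("wrist"));m["R"],m["t"]=z["R"],z["t"];X=cloud(m,d)
hsv=cv2.cvtColor(p,cv2.COLOR_RGB2HSV);H,S,V=[hsv[...,i].astype(int) for i in range(3)];Z=X[...,2]
O=np.array([.5181,-.1255]);a=np.radians(-15.8);A=np.array([[np.cos(a),-np.sin(a)],[np.sin(a),np.cos(a)]])
def st_(r0,r1,c0,c1,mask,z,name):
    g=np.zeros_like(mask);g[r0:r1,c0:c1]=1;vs,us=np.nonzero(mask&g)
    P=onplane(m,np.c_[us,vs],z)[:,:2];q=(P-O)@A*1000
    print(name,len(q),rect(P),"x",np.percentile(q[:,0],[.5,99.5]).round(1),"y",np.percentile(q[:,1],[1,50,99]).round(1))
y=(H>18)&(H<32)&(S>150)&(V>110)
st_(90,125,320,400,y&(Z>.03)&(Z<.04),.035,"fence")
st_(150,310,80,300,y&(Z>.044),.048,"well")
st_(70,140,230,420,(Z>.004)&(Z<.018)&(S<60),.012,"bed far")
st_(190,280,150,205,(V<70)&(Z>.036)&(Z<.047),.043,"knob")
zt=m_z=np.median(Z[170:240,300:340]);print("batten top",zt)
st_(150,410,265,375,(abs(Z-zt)<.006)&(S<150)&(V>80),zt,"batten")
print("tool in station",((manip.get_obs()["position"][:2]-O)@A*1000).round(1))
E
```

```text
fence 1045 (array([446.7, -52.4]), array([20.7, 21.3]), 74.5) x [-99.3 -78. ] y [40.6 50.8 61. ]
well 10016 (array([ 496. , -200.6]), array([110.4,  97.3]), 74.2) x [-48.2  47.6] y [-132.7  -84.   -36.7]
bed far 8425 (array([440. , -75.9]), array([125.1,  42.4]), 74.1) x [-109.7  -67.5] y [-34.8  15.9  87.7]
knob 794 (array([ 494.1, -205.1]), array([15.2, 34.8]), 63.9) x [-18.6  16. ] y [-92.4 -82.2 -74.1]
batten top 0.17621829463574068
batten 23630 (array([506.5, -98.1]), array([39.3, 99.6]), 73.8) x [-67.8  30.6] y [ 8.2 23.7 39.3]
tool in station [-0.3 22.1]
```

```bash
python3 - <<'E'
from h import *
z=np.load("pics/w3.npz");p=z["p"];m=dict(manip.camera_model("wrist"));m["R"],m["t"]=z["R"],z["t"]
O=np.array([.5181,-.1255]);a=np.radians(-15.8);A=np.array([[np.cos(a),-np.sin(a)],[np.sin(a),np.cos(a)]])
s=cv2.cvtColor(p,cv2.COLOR_RGB2HSV)[...,1].astype(int);b=(s>30)&(s<130)
for r in(160,190,220,250):
    c=np.nonzero(b[r,255:380])[0]+255;P=onplane(m,[[c[0],r],[c[-1]+1,r]],.176)[:,:2];print(r,c[0],c[-1],((P-O)@A*1000).round(1).tolist())
for c in (300,330,350):
    r=np.nonzero(b[130:300,c])[0]+130;print(c,r[0])
    print(((onplane(m,[[c,153]],.176)[:,:2]-O)@A*1000).round(1))
E
```

```text
160 271 375 [[-65.4, 8.1], [-65.3, 41.2]]
190 272 373 [[-55.9, 8.0], [-55.8, 40.9]]
220 260 372 [[-46.0, 3.7], [-45.8, 40.9]]
250 261 371 [[-35.5, 3.5], [-35.4, 41.0]]
300 146
[[-67.5  17.3]]
330 146
[[-67.5  26.7]]
350 146
[[-67.4  32.9]]
```

```bash
python3 - <<'E'
from h import *
z=np.load("pics/w3.npz");p=z["p"];m=dict(manip.camera_model("wrist"));R,t=z["R"],z["t"];m["R"],m["t"]=R,t
T=np.linalg.inv(m["tool_from_camera"]);Wc=np.eye(4);Wc[:3,:3]=R;Wc[:3,3]=t
Tw=np.linalg.inv(m["tool_from_camera"]@Wc) # world from tool
print("tool at picture",Tw[:3,3],Tw[:3,0]);st()
P=onplane(m,[[271.5,190],[370,190]],.176);print(P.round(4))
print((np.linalg.inv(Tw)@np.c_[P,[1,1]].T)[:3].T.round(4))
print(-R.T@t)
O=np.array([.5181,-.1255]);a=np.radians(-15.8);A=np.array([[np.cos(a),-np.sin(a)],[np.sin(a),np.cos(a)]])
print((Tw[:2,3]-O)@A,(P[:,:2]-O)@A)
E
```

```text
tool at picture [ 0.52388935 -0.10386648  0.1498485 ] [0.27429895 0.96163496 0.0042757 ]
t 6.3 pos [ 523.8 -104.1  149.8] yaw 74.15 down [ 0.003  0.003 -1.   ] j [ 1.08  0.43 -1.17  1.76  0.42  1.23  1.09] F [ 0.43 -0.72 -1.68] M [ 0.023 -0.077 -0.024] w 0.366
[[ 0.4665 -0.1027  0.176 ]
 [ 0.4752 -0.0722  0.176 ]]
[[-0.0145 -0.0263  0.0555]
 [ 0.0172 -0.0262  0.0554]]
[ 0.45251624 -0.08269082  0.29266849]
[-0.00031977  0.02239248] [[-0.05586625  0.00788252]
 [-0.05576345  0.0395876 ]]
```

```bash
python3 - <<'E'
from h import *
m=manip.camera_model("wrist");print(m["tool_from_camera"].round(5),m["intrinsics"]);T=m["tool_from_camera"];print(T[:3,:3]@T[:3,:3].T)
z=np.load("pics/w3.npz");print(z["R"]@z["R"].T,-z["R"].T@z["t"])
W=np.eye(4);W[:3,:3]=z["R"];W[:3,3]=z["t"];print(T@W@np.r_[-z["R"].T@z["t"],1])
E
```

```text
[[ 1.0000e+00 -4.9000e-04  4.6000e-04  1.4000e-03]
 [-5.8000e-04 -2.9176e-01  9.5649e-01 -1.4298e-01]
 [-3.3000e-04 -9.5649e-01 -2.9176e-01  7.4130e-02]
 [ 0.0000e+00  0.0000e+00  0.0000e+00  1.0000e+00]] [[364.76005202   0.         321.15575392]
 [  0.         364.76005202 240.25174255]
 [  0.           0.           1.        ]]
[[ 1.00000000e+00  1.19394572e-17 -7.89389740e-17]
 [ 1.19394572e-17  1.00000000e+00 -1.11550306e-19]
 [-7.89389740e-17 -1.11550306e-19  1.00000000e+00]]
[[1.00000000e+00 5.57392608e-17 1.33770384e-18]
 [5.57392608e-17 1.00000000e+00 2.07284405e-16]
 [1.33770384e-18 2.07284405e-16 1.00000000e+00]] [ 0.45251624 -0.08269082  0.29266849]
[ 0.00139635 -0.14297863  0.07412989  1.        ]
```

```bash
for i in 1 2 3 4; do python3 -c "
from workcell import manip
for k in range(2): print(manip.camera_model('wrist')['tool_from_camera'][:3,3].round(5),manip.camera_model('top')['t'].round(4))"; done
```

```text
[ 0.0014  -0.14298  0.07413] [0.0286 0.5518 1.1713]
[ 0.0014  -0.14298  0.07413] [0.0286 0.5518 1.1713]
[ 0.0014  -0.14298  0.07413] [0.0286 0.5518 1.1713]
[ 0.0014  -0.14298  0.07413] [0.0286 0.5518 1.1713]
[ 0.0014  -0.14298  0.07413] [0.0286 0.5518 1.1713]
[ 0.0014  -0.14298  0.07413] [0.0286 0.5518 1.1713]
[ 0.0014  -0.14298  0.07413] [0.0286 0.5518 1.1713]
[ 0.0014  -0.14298  0.07413] [0.0286 0.5518 1.1713]
```

```bash
python3 -c "
from h import *
plan([.5216,-.1064,.070],74.2)"
```

```text
offset [-0.016, 0.399, 0.008] turn [0.003, -0.001, 0.005]
```

```bash
python3 -m pendant '{"offset":[[-0.016,0.2,0.008],[-0.016,0.4,0.008],[-0.016,0.4,0.008],[-0.016,0.4,0.008],[-0.016,0.4,0.008]],"turn":[[0.003,0,0.005],[0.003,0,0.005],[0.003,0,0.005],[0.003,0,0.005],[0.003,0,0.005]]}'
python3 - <<'E'
from h import *
st();plan([.5216,-.1064,.042],74.2)
p,d,m=cam("wrist");cv2.imwrite("pics/w4.png",p[...,::-1]);np.savez("pics/w4.npz",p=p,d=d,R=m["R"],t=m["t"],T=m["tool_from_camera"]);print(m["tool_from_camera"][:3,3])
X=cloud(m,d);Z=X[...,2];hsv=cv2.cvtColor(p,cv2.COLOR_RGB2HSV);H,S,V=[hsv[...,i].astype(int) for i in range(3)]
O=np.array([.5181,-.1255]);a=np.radians(-15.8);A=np.array([[np.cos(a),-np.sin(a)],[np.sin(a),np.cos(a)]])
def s2(uv,z): return ((onplane(m,uv,z)[:,:2]-O)@A*1000).round(1)
zt=manip.get_obs()["position"][2]-.0288+.055
for r in range(20,240,20):
    row=p[r,200:440].astype(int);g=np.abs(np.diff(row,axis=0)).sum(1);e=np.nonzero(g>60)[0]+200
    print(r,e.tolist())
E
```

```text
clock: 6.92
position: [0.5228, -0.1065, 0.0715]
ee_rot: [0.565, 0.427, -0.426, -0.564]
ft_force: [0.5, -0.2, -1.4]
grip_width: 0.364
t 6.92 pos [ 522.8 -106.5   71.5] yaw 74.13 down [ 0.002 -0.001 -1.   ] j [ 1.01  0.52 -1.09  1.84  0.52  1.1   1.02] F [ 0.5  -0.21 -1.43] M [-0.029 -0.002 -0.   ] w 0.364
offset [-0.001, 0.147, 0.006] turn [0.003, -0.001, -0.0]
[ 0.00139483 -0.14298428  0.0741304 ]
20 []
40 []
60 [287, 288, 290]
80 [211, 227, 228, 244, 254, 287, 288, 290, 291, 355, 360, 361, 362, 407, 408, 423]
100 [212, 213, 230, 231, 243, 244, 245, 249, 288, 289, 290, 291, 355, 359, 361, 406, 407, 422, 423]
120 [213, 214, 288, 289, 291, 292, 358, 359, 360, 361, 378, 406]
140 [214, 215, 289, 291, 292, 350, 354, 355, 358, 360, 370, 371, 401, 402, 405]
160 [216, 217, 252, 263, 268, 370, 404]
180 [218, 272, 402, 403]
200 [219, 220, 263, 264, 271, 272, 401]
220 [221, 248, 272, 273, 367, 400, 438]
```

View pics/w4.png

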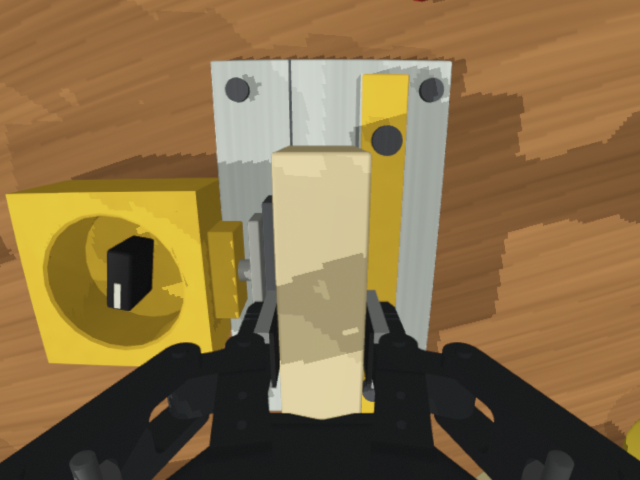

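The batten sits over the slot at columns 272–370, with the fence (361–406) on its right and the jaw on its left.

```bash
cat > w.py <<'E'
from h import *
O=np.array([.5181,-.1255]);a=np.radians(-15.8);A=np.array([[np.cos(a),-np.sin(a)],[np.sin(a),np.cos(a)]])
def s2(m,uv,z): return ((onplane(m,uv,z)[:,:2]-O)@A*1000).round(1).tolist()
E
python3 - <<'E'
from w import *
z=np.load("pics/w4.npz");p=z["p"];m=dict(manip.camera_model("wrist"));m["R"],m["t"]=z["R"],z["t"]
print("batten",s2(m,[[272,190],[369.5,190],[320,153]],.0977))
print("fence",s2(m,[[361,110],[406.5,110],[385,74.5]],.035),"front foot",s2(m,[[355,110]],.012))
print("bed",s2(m,[[214,120],[452,62],[211,62],[330,60.5]],.012))
print("tool",((manip.get_obs()["position"][:2]-O)@A*1000).round(1))
E
```

```text
batten [[-56.2, 5.3], [-56.1, 36.6], [-67.8, 20.7]]
fence [[-83.7, 39.8], [-83.9, 61.2], [-99.4, 50.5]] front foot [[-84.8, 39.0]]
bed [[-80.2, -36.1], [-109.3, 88.9], [-109.2, -35.6], [-109.2, 25.7]]
tool [-0.8 19.4]
```

```bash
python3 -m pendant '{"offset":[[-0.003,0.03,0.007],[-0.003,0.06,0.007],[-0.003,0.09,0.007],[-0.003,0.12,0.007],[-0.003,0.14,0.007],[-0.003,0.14,0.007]],"turn":[[0.003,0,0],[0.003,0,0],[0.003,0,0],[0.003,0,0],[0.003,0,0],[0.003,0,0]]}'
python3 -c "
from w import *
st();print('tool',((manip.get_obs()['position'][:2]-O)@A*1000).round(1))"
```

```text
clock: 7.72
position: [0.521, -0.1067, 0.0429]
ee_rot: [-0.564, -0.426, 0.426, 0.564]
ft_force: [-0.0, 0.5, -0.6]
grip_width: 0.367
t 7.72 pos [ 521.  -106.7   42.9] yaw 74.14 down [-0.001  0.    -1.   ] j [ 0.99  0.56 -1.06  1.86  0.56  1.06  1.  ] F [-0.01  0.46 -0.64] M [ 0.045  0.01  -0.003] w 0.367
tool [-2.4 18.9]
```

```bash
python3 -m pendant '{"offset":[[0,0.005,0],[0,0.01,0],[0,0.015,0],[0,0.015,0]],"turn":[[0,0,0],[0,0,0],[0,0,0],[0,0,0]]}'
python3 -c "
from w import *
st()"
```

```text
clock: 8.22
position: [0.5212, -0.1067, 0.0408]
ee_rot: [-0.564, -0.426, 0.427, 0.564]
ft_force: [-5.2, -0.7, 11.0]
grip_width: 0.371
t 8.22 pos [ 521.2 -106.7   40.8] yaw 74.13 down [-0.001 -0.001 -1.   ] j [ 0.98  0.56 -1.06  1.86  0.57  1.05  0.99] F [-5.22 -0.65 10.96] M [ 0.039  1.07  -0.042] w 0.371
```

Contact with the bed at the expected height, 11 N. Release and rise, then look.

```bash
python3 -m pendant '{"offset":[[0,0,0],[0,0,0],[0,0,0],[0,0,0],[0,-0.15,0],[0,-0.35,0],[0,-0.55,0],[0,-0.55,0],[0,-0.55,0]],"turn":[[0,0,0],[0,0,0],[0,0,0],[0,0,0],[0,0,0],[0,0,0],[0,0,0],[0,0,0],[0,0,0]]}' 55
python3 - <<'E'
from w import *
st();plan([.4950,-.2073,.12],64.5)
p,d,m=cam("wrist");cv2.imwrite("pics/w5.png",p[...,::-1]);np.savez("pics/w5.npz",p=p,d=d,R=m["R"],t=m["t"],T=m["tool_from_camera"])
X=cloud(m,d);Z=X[...,2];hsv=cv2.cvtColor(p,cv2.COLOR_RGB2HSV);H,S,V=[hsv[...,i].astype(int) for i in range(3)]
def f(mask,z,n):
    N,L,s,c=cv2.connectedComponentsWithStats(mask.astype(np.uint8));i=1+np.argmax(s[1:,4]);vs,us=np.nonzero(L==i);P=onplane(m,np.c_[us,vs],z)
    r=rect(P);print(n,s[i,4],r,((r[0]/1000-O)@A*1000).round(1))
f((Z>.06)&(Z<.075)&(S>30)&(S<150)&(V>90),.067,"batten")
y=(H>18)&(H<32)&(S>150)&(V>110)
f(y&(Z>.044)&(Z<.054),.048,"well");f(y&(Z>.03)&(Z<.04),.035,"fence");f((Z>.038)&(Z<.046)&(V<70),.043,"knob");f((Z>.004)&(Z<.018)&(S<60),.012,"bed")
E
```

```text
clock: 9.35
position: [0.5209, -0.1069, 0.1502]
ee_rot: [-0.564, -0.426, 0.427, 0.564]
ft_force: [-0.4, -0.3, 0.4]
grip_width: 0.548
t 9.35 pos [ 520.9 -106.9  150.2] yaw 74.12 down [-0.001 -0.001 -1.   ] j [ 1.09  0.43 -1.17  1.77  0.42  1.23  1.1 ] F [-0.4  -0.3   0.43] M [-0.023  0.003  0.024] w 0.548
offset [-0.518, 0.152, -0.013] turn [-0.001, 0.214, -0.002]
batten 9898 (array([ 523.2, -105.8]), array([ 32. , 139.1]), 74.1) [-0.5 20.3]
well 9949 (array([ 494.9, -207.1]), array([97.5, 97.1]), 74.2) [ -0.1 -84.8]
fence 6669 (array([531.9, -76.7]), array([ 20.9, 198.6]), 74.2) [-0.  50.7]
knob 740 (array([ 494.3, -205.4]), array([14.7, 34.2]), 63.6) [ -1.1 -83.4]
bed 15088 (array([ 525.2, -100.2]), array([125. , 219.5]), 74.1) [-0.1 26.3]
```

View pics/w5.png

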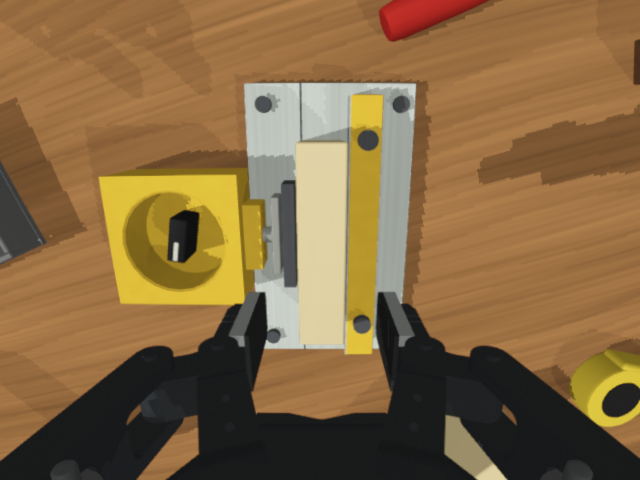

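Batten released standing at station (-0.5, 20.3), parallel to the fence. The knob is at (183,237) and has not moved. Next is the knob.

```bash
python3 -m pendant '{"offset":[[-0.25,0.05,0],[-0.52,0.1,-0.01],[-0.525,0.2,-0.01],[-0.525,0.25,-0.01],[-0.525,0.25,-0.01],[-0.525,0.25,-0.01]],"turn":[[0,0.1,0],[0,0.23,0],[0,0.23,0],[0,0.23,0],[0,0.23,0],[0,0.23,0]]}' 30
python3 -c "
from w import *
st();plan([.494,-.2083,.018],63.7)"
```

```text
clock: 10.15
position: [0.4944, -0.2072, 0.1003]
ee_rot: [-0.6, -0.374, 0.375, 0.6]
ft_force: [0.9, 0.7, 0.2]
grip_width: 0.3
t 10.15 pos [ 494.4 -207.2  100.3] yaw 63.9 down [-0.002 -0.    -1.   ] j [ 1.2   0.47 -1.08  1.81  0.46  1.14  1.09] F [0.91 0.65 0.23] M [-0.048  0.053  0.06 ] w 0.3
offset [-0.006, 0.412, -0.001] turn [-0.002, 0.005, -0.001]
```

```bash
python3 -m pendant '{"offset":[[-0.006,0.1,0],[-0.006,0.2,0],[-0.006,0.25,0],[-0.006,0.3,0],[-0.006,0.35,0],[-0.006,0.4,0],[-0.006,0.41,0],[-0.006,0.41,0]],"turn":[[-0.002,0.005,0],[-0.002,0.005,0],[-0.002,0.005,0],[-0.002,0.005,0],[-0.002,0.005,0],[-0.002,0.005,0],[-0.002,0.005,0],[-0.002,0.005,0]]}' 30
python3 -c "
from w import *
st()"
python3 -m pendant '{"offset":[[0,0,0],[0,0,0],[0,0,0],[0,0,0],[0,0,0],[0,0,0]],"turn":[[0,0,0],[0,0,0],[0,0,0],[0,0,0],[0,0,0],[0,0,0]]}' 5 35
python3 -c "
from w import *
st()"
```

```text
clock: 11.15
position: [0.4939, -0.2083, 0.0184]
ee_rot: [0.601, 0.373, -0.373, -0.6]
ft_force: [0.4, 0.1, 0.8]
grip_width: 0.301
t 11.15 pos [ 493.9 -208.3   18.4] yaw 63.68 down [-0.    -0.001 -1.   ] j [ 1.12  0.58 -0.99  1.87  0.57  1.01  1.01] F [0.36 0.1  0.8 ] M [ 0.03   0.079 -0.03 ] w 0.301
clock: 11.9
position: [0.4939, -0.2086, 0.0188]
ee_rot: [0.601, 0.373, -0.373, -0.6]
ft_force: [-2.2, -1.1, 5.7]
grip_width: 0.154
t 11.9 pos [ 493.9 -208.6   18.8] yaw 63.67 down [ 0.    -0.002 -1.   ] j [ 1.12  0.58 -0.99  1.87  0.57  1.01  1.01] F [-2.23 -1.14  5.74] M [-0.118  0.532  0.046] w 0.154
```

```bash
python3 -m pendant '{"offset":[[0,0,0],[0,0,0],[0,0,0],[0,0,0],[0,0,0],[0,0,0],[0,0,0],[0,0,0]],"turn":[[0,0.15,0],[0,0.3,0],[0,0.45,0],[0,0.6,0],[0,0.75,0],[0,0.9,0],[0,0.9,0],[0,0.9,0]]}' 5 50
python3 -c "
from w import *
st()"
```

```text
clock: 12.9
position: [0.4942, -0.2083, 0.0189]
ee_rot: [0.693, 0.143, -0.143, -0.692]
ft_force: [-0.2, 0.7, 1.8]
grip_width: 0.154
t 12.9 pos [ 494.2 -208.3   18.9] yaw 23.32 down [ 0.001 -0.001 -1.   ] j [ 1.02  0.51 -0.85  1.87  0.47  0.97  0.37] F [-0.19  0.74  1.83] M [ 0.16  -0.134 -0.175] w 0.154
```

```bash
python3 -m pendant '{"offset":[[0,0,0],[0,0,0],[0,0,0],[0,0,0],[0,0,0]],"turn":[[0,0.1,0],[0,0.2,0],[0,0.3,0],[0,0.35,0],[0,0.35,0]]}'
python3 -c "
from w import *
st()"
python3 -m pendant '{"offset":[[0,0,0],[0,0,0]],"turn":[[0,0.05,0],[0,0.08,0]]}'
python3 -c "
from w import *
st()"
```

```text
clock: 13.52
position: [0.4943, -0.2084, 0.0189]
ee_rot: [0.706, 0.047, -0.047, -0.705]
ft_force: [0.8, -0.1, -0.2]
grip_width: 0.149
t 13.53 pos [ 494.3 -208.4   18.9] yaw 7.64 down [ 0.001 -0.001 -1.   ] j [ 0.98  0.49 -0.8   1.87  0.43  0.95  0.13] F [ 0.78 -0.11 -0.23] M [-0.009 -0.253 -0.023] w 0.149
clock: 13.78
position: [0.4943, -0.2084, 0.0189]
ee_rot: [0.707, 0.025, -0.024, -0.706]
ft_force: [-0.1, -0.6, -0.5]
grip_width: 0.153
t 13.78 pos [ 494.3 -208.4   18.9] yaw 3.97 down [ 0.001 -0.001 -1.   ] j [ 0.97  0.49 -0.78  1.87  0.42  0.95  0.07] F [-0.15 -0.57 -0.47] M [ 0.042 -0.195  0.162] w 0.153
```

```bash
cat > s.py <<'E'
from w import *
M=[];F=[]
for i in range(8):
    o=manip.get_obs();M.append(o["torque"]);F.append(o["ft_force"]);manip.camera("wrist")
print("M",np.mean(M,0).round(3),np.std(M,0).round(3),"F",np.mean(F,0).round(1));st()
E
python3 s.py
python3 -m pendant '{"offset":[[0,0,0],[0,0,0]],"turn":[[0,0.04,0],[0,0.06,0]]}' >/dev/null; python3 s.py
```

```text
M [ 0.02  -0.259  0.035] [0.042 0.039 0.081] F [ 0.7 -0.2 -0.4]
t 14.18 pos [ 494.3 -208.4   18.9] yaw 4.05 down [ 0.001 -0.001 -1.   ] j [ 0.97  0.49 -0.78  1.87  0.42  0.95  0.07] F [ 1.23  0.25 -0.76] M [ 0.035 -0.28   0.026] w 0.153
M [ 0.001 -0.311  0.085] [0.026 0.03  0.062] F [ 1.2 -0.2 -0.7]
t 14.82 pos [ 494.3 -208.4   18.9] yaw 1.35 down [ 0.001 -0.001 -1.   ] j [ 0.97  0.49 -0.77  1.87  0.41  0.95  0.03] F [ 1.52 -0.27 -0.86] M [-0.017 -0.295 -0.002] w 0.154
```

```bash
cat > q.py <<'E'
from w import *
o=manip.get_obs();R=Ro.from_quat(o["ee_rot"]).as_matrix()
L=[]
for i in range(3):
    L.append((round(o["torque"][2],3),round(o["tau"][6],3),round(o["joint_velocities"][6],3)));manip.camera("wrist");o=manip.get_obs()
R=Ro.from_quat(o["ee_rot"]).as_matrix()
print("t",round(o["clock"],2),"yaw",np.degrees(np.arctan2(R[1,0],R[0,0])).round(2),L,"F",np.round(o["ft_force"],1))
E
for i in 1 2 3; do python3 -m pendant '{"offset":[[0,0,0],[0,0,0]],"turn":[[0,0.025,0],[0,0.05,0]]}' >/dev/null; python3 q.py; done
python3 -c "
from w import *
m=np.load('pics/w5.npz')
p,d,m=cam('top');cv2.imwrite('pics/t6.png',p[180:320,320:460,::-1])"
```

```text
t 15.22 yaw -0.92 [(np.float64(0.151), np.float64(0.109), np.float64(-0.141)), (np.float64(0.155), np.float64(0.079), np.float64(0.029)), (np.float64(-0.027), np.float64(-0.331), np.float64(0.018))] F [ 1.3 -0.2 -1.6]
t 15.62 yaw -3.18 [(np.float64(0.221), np.float64(0.071), np.float64(-0.141)), (np.float64(0.162), np.float64(0.045), np.float64(0.027)), (np.float64(0.144), np.float64(-0.365), np.float64(0.018))] F [ 2.   0.6 -0.9]
t 16.02 yaw -5.45 [(np.float64(0.277), np.float64(0.04), np.float64(-0.143)), (np.float64(0.179), np.float64(0.014), np.float64(0.029)), (np.float64(0.132), np.float64(-0.399), np.float64(0.018))] F [ 1.1  0.  -1.3]
```

```bash
python3 -m pendant '{"offset":[[0,0,0],[0,0,0],[0,0,0],[0,0,0],[0,0,0]],"turn":[[0,-0.1,0],[0,-0.2,0],[0,-0.3,0],[0,-0.35,0],[0,-0.35,0]]}' >/dev/null; python3 q.py
for i in 1 2 3 4 5 6; do python3 -m pendant '{"offset":[[0,0,0],[0,0,0]],"turn":[[0,0.025,0],[0,0.05,0]]}' >/dev/null; python3 q.py; done
```

```text
t 16.85 yaw 10.26 [(np.float64(0.105), np.float64(0.311), np.float64(-0.018)), (np.float64(0.099), np.float64(0.028), np.float64(-0.002)), (np.float64(0.049), np.float64(-0.064), np.float64(0.002))] F [0.2 0.3 0.4]
t 17.25 yaw 7.99 [(np.float64(0.236), np.float64(0.099), np.float64(-0.141)), (np.float64(0.162), np.float64(0.081), np.float64(0.029)), (np.float64(0.066), np.float64(-0.324), np.float64(0.019))] F [ 0.6 -0.4  0.1]
t 17.65 yaw 5.72 [(np.float64(0.202), np.float64(0.109), np.float64(-0.142)), (np.float64(0.129), np.float64(0.086), np.float64(0.031)), (np.float64(0.118), np.float64(-0.322), np.float64(0.018))] F [ 0.9  0.1 -0.2]
t 18.05 yaw 3.45 [(np.float64(0.179), np.float64(0.112), np.float64(-0.141)), (np.float64(0.145), np.float64(0.088), np.float64(0.028)), (np.float64(0.061), np.float64(-0.322), np.float64(0.017))] F [ 0.7 -0.2  1. ]
t 18.45 yaw 1.19 [(np.float64(0.18), np.float64(0.112), np.float64(-0.144)), (np.float64(0.111), np.float64(0.088), np.float64(0.029)), (np.float64(0.065), np.float64(-0.322), np.float64(0.018))] F [ 1.  -0.8 -0.9]
t 18.85 yaw -1.09 [(np.float64(0.209), np.float64(0.102), np.float64(-0.142)), (np.float64(0.121), np.float64(0.075), np.float64(0.029)), (np.float64(0.04), np.float64(-0.334), np.float64(0.02))] F [ 0.3  1.1 -0.5]
t 19.25 yaw -3.35 [(np.float64(0.291), np.float64(0.07), np.float64(-0.143)), (np.float64(0.163), np.float64(0.043), np.float64(0.029)), (np.float64(0.124), np.float64(-0.367), np.float64(0.016))] F [ 1.4  0.  -0.9]
```

The plateau (0.112) and the steady slope show contact at yaw ≈ -0.5°, with about 7 N on the jaw now. Two more steps.

```bash
for i in 1 2; do python3 -m pendant '{"offset":[[0,0,0],[0,0,0]],"turn":[[0,0.025,0],[0,0.05,0]]}' >/dev/null; python3 q.py; done
```

```text
t 19.65 yaw -5.62 [(np.float64(0.327), np.float64(0.038), np.float64(-0.143)), (np.float64(0.176), np.float64(0.011), np.float64(0.029)), (np.float64(0.143), np.float64(-0.401), np.float64(0.019))] F [ 1.2 -0.  -1.1]
t 20.05 yaw -7.89 [(np.float64(0.3), np.float64(0.007), np.float64(-0.143)), (np.float64(0.212), np.float64(-0.021), np.float64(0.028)), (np.float64(0.238), np.float64(-0.435), np.float64(0.017))] F [ 1.2 -0.3 -1.3]
```

```bash
python3 -m pendant '{"offset":[[0,0,0],[0,0,0]],"turn":[[0,0.025,0],[0,0.055,0]]}' >/dev/null; python3 q.py
python3 -m pendant '{"offset":[[0,0,0],[0,0,0],[0,0,0],[0,0,0]],"turn":[[0,0,0],[0,0,0],[0,0,0],[0,0,0]]}' 30 >/dev/null; python3 -c "
from h import *
st()"
python3 -m pendant '{"offset":[[0,-0.1,0],[0,-0.25,0],[0,-0.45,0],[0,-0.65,0],[0,-0.75,0],[0,-0.75,0],[0,-0.75,0]],"turn":[[0,0,0],[0,0,0],[0,0,0],[0,0,0],[0,0,0],[0,0,0],[0,0,0]]}' >/dev/null
python3 - <<'E'
from w import *
st()
p,d,m=cam("wrist");cv2.imwrite("pics/w7.png",p[...,::-1])
X=cloud(m,d);Z=X[...,2];hsv=cv2.cvtColor(p,cv2.COLOR_RGB2HSV);H,S,V=[hsv[...,i].astype(int) for i in range(3)]
def f(mask,z,n):
    N,L,s,c=cv2.connectedComponentsWithStats(mask.astype(np.uint8));i=1+np.argmax(s[1:,4]);vs,us=np.nonzero(L==i);P=onplane(m,np.c_[us,vs],z)
    r=rect(P);print(n,s[i,4],r,((r[0]/1000-O)@A*1000).round(1))
f((Z>.06)&(Z<.075)&(S>30)&(S<150)&(V>90),.067,"batten")
y=(H>18)&(H<32)&(S>150)&(V>110)
f(y&(Z>.03)&(Z<.04),.035,"fence");f((Z>.038)&(Z<.046)&(V<70),.043,"knob")
E
```

```text
t 20.45 yaw -10.38 [(np.float64(0.354), np.float64(0.072), np.float64(-0.173)), (np.float64(0.232), np.float64(0.013), np.float64(0.034)), (np.float64(0.174), np.float64(-0.503), np.float64(0.022))] F [ 1.5 -0.7 -1.5]
t 20.95 pos [ 494.4 -208.4   18.9] yaw -10.38 down [ 0.001 -0.001 -1.   ] j [ 0.93  0.47 -0.73  1.87  0.39  0.94 -0.16] F [-0.06  0.85 -0.18] M [ 0.042  0.03  -0.001] w 0.299
t 21.82 pos [ 493.5 -208.1  167.8] yaw -10.39 down [-0.001 -0.001 -1.   ] j [ 1.03  0.28 -0.82  1.75  0.22  1.21 -0.03] F [0.09 0.39 0.04] M [0.008 0.013 0.059] w 0.3
batten 12061 (array([ 524.7, -103.2]), array([ 32.8, 139.4]), 74.1) [ 0.3 23.3]
fence 6242 (array([531.9, -76.6]), array([ 20.9, 198.5]), 74.2) [-0.  50.8]
knob 605 (array([ 494.7, -206.2]), array([33.2, 12.3]), 80.0) [ -0.5 -84. ]
```

View pics/w7.png

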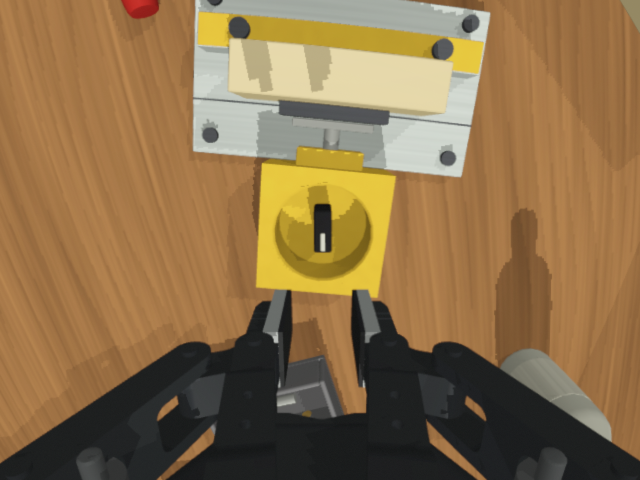

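```bash
python3 -c "
from workcell import manip
print(manip.hand_in())"
```

```text
the job is handed in; nothing more can be done
None
```

I handed the job in at about 22 s. The pale batten stands on edge between the jaw and the yellow fence, clamped at an estimated 24 N.

**Placing:** I picked out the right batten by its size (140 x 32 mm in the wrist picture) and stood it in the clamp. It touched the bed at about 11 N. After clamping it measured 0.3 mm from the jaw's middle and parallel to the fence.

**Clamping:** I turned the knob clockwise in one grip, with no regrip, to about 1.47 rad. Partway through I backed it off about 16° to get the running-free torque, then turned it forward again to feel the contact clearly.

**Grip force:** The 24 N comes from two things that agree:
- The last joint's torque had risen to about 17.5 N worth by the step before last, and was still climbing steadily.
- The final step added about 6 N at that slope. Contact came near tool yaw -0.5°, and I stopped at -10.4°.

**Last checks:**
- The knob stayed put after release: the picture gave 84.2° and the tool 84.4°.
- The wrist force was about zero, with the gripper clear of everything.
- The offcut and the other things on the bench were not touched.

**What disagreed:**
- The top and wrist cameras placed the station about 4 mm apart. The wrist camera's stated calibration also changed by about 2 mm between readings. I therefore placed the batten relative to the fence in the same wrist picture.
- The wrist moment was noisy (about ±0.07 N m). Its last reading while turning was 0.35 N m, within the firm range.
- The last step was slightly bigger than the others, so its joint torque can't be compared directly with theirs.

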